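# Set the marble dispenser's gate and tip out the small marbles

### The arm

A 6-joint arm with a two-finger parallel gripper is mounted at the origin on the work surface. World frame = base frame: x ahead of the robot, y to its left, z up, the work surface at z = 0. Lengths are in m, angles in degrees, forces in N, time in s.
With the tool pointing down it reaches from about 0.3 to 0.75 m from the base axis. Payload 8.5 kg.
Tool frame: the origin (TCP) lies at the very end of the fingers, on their centre line; the grasp point (between the pads) lies 19 mm behind it; z points along the fingers, y is the line along which they close (so a half turn about z gives the same grasp; the last joint's range is limited). The gripper opens to 85 mm and grips with 20 to 120 N. Pads are 22 mm wide; open, the fingers measure 114 mm over their backs; the gripper's body (76 mm by 85 mm) begins 54 mm behind the grasp point. The pads swing forward as they close: fully open they stand 13 mm farther back than shut.
Start: joints at [56.992, 21.807, 74.336, -0, 83.858, -12.336], TCP at [0.194, 0.515, 0.231] pointing down, gripper open.
Joint ranges: [-178.18, 178.18], [-50.72, 133.34], [12.68, 142.11], [-81.47, 261.47], [9.98, 163.14], [-165.26, 165.26]. Speed limits (degrees/s): [136.94, 136.94, 180, 180, 180, 180].

### API

Orientations are given as a 3x3 rotation matrix whose columns are the frame's x, y, z axes.
In Python, from rig import observe, cams, ticket gives the robot as it stands.
- The arm moves only by the tool move_arm, never from a script. Its arguments are lists of equal length, an entry for each row: "jaw": the finger opening in cm, from 0 to 8.54; "dp": the shift along the tool's x, y, z in cm, a list of three; "turn": the turn, a rotation vector about the tool's x, y, z in rad, a list of three. In form: {"jaw": [jaw, ...], "dp": [[tx, ty, tz], ...], "turn": [[wx, wy, wz], ...]}. A call has 1 to 12 rows; each row shifts and turns the commanded pose from where the row before left it, along the tool's axes as they then stand; what a row does not reach is not made up. A row lasts 1/12 s, in which the tool goes at most 41.7 mm and 7.16 degrees, less where a joint would pass 70% of its speed; a pose out of reach is approached as far as the arm can. A call is refused whole if a number of a shift passes 4.17 or a number of a turn 0.125, either way. A call with a gripper value outside its range is refused whole. The fingers move at their own pace and stop on an object; "force" is the grip in N (left out, the last holds). Time passes only in rows, so rows that do not move let the fingers close. It gives the time, the measured TCP pose, the force, the opening and the grip force at its end, in the units of the state.
- observe(): the state, without advancing time (a new reading comes with each control period).
- cams.get_image(name): name is "side" or "top" or "wrist"; returns (picture, depth): 384x512x3 uint8, red, green, blue; 384x512 float32, m along the optical axis (not along the pixel's ray), 0 where there is no reading.
- cams.calibration(name): a dict with "vertical_fov" (degrees; the focal length in pixels is half the picture's height over the tangent of half this angle, whatever the lens; pixels are square), "cx", "cy" (the principal point, pixels), "view" (4x4, takes a point from world to camera coordinates); the wrist camera has in their place "tool_from_camera" (4x4, takes a point from camera to tool coordinates, whose origin is the TCP and whose axes are the flange's). Camera axes: x right, y up, looking along -z (the intrinsics and any distortion apply to the point x, -y, -z); pixel columns grow to the right and rows downward; lengths in m; the calibration is good to about 2 mm. A picture is of the moment at which its call begins: read the wrist's pose just before it. calibration takes no time and is no camera call.
- ticket.close_job(): hands the job in; it is judged then, once.
Trained networks look in the newest picture that a camera, given by its name, has taken for a name from the list of things; names that differ only in an ending like _2 or _b are one class to them, and where a whole thing is asked for, a point or a joint stands for the part that bears it (a point fixed in the world has none). Each returns a list of dicts, best first, with "p" (0 to 1); they miss things now and then, are a little off and sometimes report something else, mostly with a low value. They report only what shows in the picture. A call takes as long as a camera call.
- cams.spot_in(camera, query): "box" ([centre column, centre row, width, height] as shares, 0 to 1, of the picture: columns of its width, rows of its height, round what is visible of it).
- cams.outline_of(camera, query): "mask" (384x512 bool, what is visible of it) and "box" ([centre column, centre row, width, height] as shares, 0 to 1, of the picture: columns of its width, rows of its height, round what is visible of it).
- cams.mark_of(camera, query): "location" ([column, row] as shares, 0 to 1, of the picture: columns of its width, rows of its height: a listed point, or the origin of a listed thing).
The state is a dict: "time_s": time; "q": joint angles; "qvel": joint speeds; "joint_efforts": joint torques, N m; "position": TCP position; "tool_rot": TCP orientation; "ft_force": force on the tool from outside, world axes, zero at the start; "wrist_torque": the same for the moment, N m; "grip_width": finger opening in m; "gripper_force": force on a finger pad.
Only numpy, scipy, OpenCV 4.12 (cv2) and the standard library are available. Lean on these libraries where they do the work, as an engineer would, in place of code of your own. Each camera call takes 0.05 s, during which the arm holds its last target. There are 200 camera calls.

### The job

The tipping dispenser on the work table holds two small ceramic marbles and one large one. Turn its cap until the middle-height gate, which only the small marbles fit through, stands squarely at the spout, and then push the side handle towards the tray side to tip the drum forward, so that both small marbles roll out into the catch tray and the large one stays in the drum. The drum may be left tipped; leave the cap on the middle gate.

Things in the scene. Friction and masses are not known exactly. Their poses are not given: they have to be found in the camera images.
- cap_grip (a point): Middle of the black bar (70 long, 14 thick, top 18 above, cap plate 26 below this point; 155 above the table) on the turning axis of the clear round cap, 182 across. x is along the bar, z up. The cap's skirt has three gates, each 90 degrees wide: at the bar's +x end, where a flat pointer runs to the rim, the middle one (26 high); centred 105 degrees towards +y the low one (12), 105 towards -y the tall one (38).
- cap (a joint): Turn of the cap on the drum, rad, growing anticlockwise seen from above, range -2 to 2. 0: middle gate at the spout (bar in line with the spout, pointer towards the tray); 1.83: tall gate there; -1.83: low gate there. Starts between 0.75 and 1.45, stays where it is left, turns with 0.08 N m.
- tip_handle (a point): Middle of the black plate (44 wide along y, 12 thick along x, 42 high along z) on a slim post beside the drum, 128 mm along +y from the drum's axis, 164 above the table at the start. x points towards the spout and tray while the drum is level: push it that way. The drum's hinge runs along y, 99 mm below this point.
- drum (a joint): Tip of the drum, rad: 0 level (rear stop, as it starts), growing as the handle goes towards the tray, front stop at 0.55 (handle 52 mm forward, 15 mm lower). Stiff: about 8 N at the handle if pushed slowly, more if fast; stays where it is left. Its floor slopes 5 degrees to the rear, so the marbles lie there until it is tipped.
- tray_mid (a point): Middle of the cork floor (6 mm above the table) of the catch tray fixed to the dispenser's stand under the spout, 145 mm from the drum's axis. Inside 112 mm along x (x points away from the drum) and 172 mm along y; walls 18 to 45 mm above the table.
- small1_center (a point): Centre of a small blue ceramic marble, 18 mm diameter, inside the drum.
- small2_center (a point): Centre of the other small blue ceramic marble, 18 mm diameter, inside the drum.
- large_center (a point): Centre of the large blue ceramic marble, 32 mm diameter, inside the drum.

How it is judged:
By the outcome, as a careful person would: the job done as asked, in the order asked, and still so for the second after the job is handed in, with the robot touching nothing.
It also fails if it takes over 53 s, if anything falls off the work surface, if the arm or the gripper's body presses on something with over 40 N, if the wrist force passes 120 N, or if a joint passes its speed limit or range.

## Working session

There is one attempt and no reset: what is moved stays moved. The work goes in short steps, Python scripts to look and compute and a tool call to move; the robot and the scene stay as the last step left them, time stands still between calls to the robot, and variables do not carry over. Pictures are saved under pics/ and viewed, at most 10 in all, crops included, and the job is handed in when it is done.

Besides the shell and the picture viewer there is one more tool, called after "Request:" as name(argument=value, ...) on one line, values as JSON. move_arm: Moves the arm, as the interface text tells. Its arguments: {"type":"object","properties":{"jaw":{"type":"array","items":{"type":"number"}},"dp":{"type":"array","items":{"type":"array","items":{"type":"number"}}},"turn":{"type":"array","items":{"type":"array","items":{"type":"number"}}},"force":{"type":"number"}},"required":["jaw","dp","turn"]}

```bash
mkdir -p pics; cat > h.py <<'E'
import numpy as np, cv2
from rig import observe, cams, ticket
def ray(cam,u,v,T=None):
    c=cams.calibration(cam); f=192/np.tan(np.radians(c["vertical_fov"]/2))
    d=np.array([(u-c["cx"])/f,-(v-c["cy"])/f,-1.])
    M=np.linalg.inv(np.array(c["view"])) if "view" in c else T@np.array(c["tool_from_camera"])
    return M[:3,3],M[:3,:3]@d
def px(cam,q):
    r=cams.mark_of(cam,q)
    return [(x["p"],x["location"][0]*512,x["location"][1]*384) for x in r[:2]]
def at(cam,u,v,depth):
    o,d=ray(cam,u,v); return o+d*depth
def atz(cam,u,v,z):
    o,d=ray(cam,u,v); return o+d*(z-o[2])/d[2]
E
python3 - <<'E'
from h import *
ims=[]
for n in ["top","side"]:
    im,dep=cams.get_image(n); ims.append(im[:,:,::-1])
    c=cams.calibration(n); print(n,{k:v for k,v in c.items() if k!="view"})
    for q,z in [("cap_grip",.155),("tip_handle",.164),("tray_mid",.006)]:
        for p,u,v in px(n,q):
            print(n,q,round(p,2),round(u),round(v),np.round(atz(n,u,v,z),3))
    cv2.imwrite(f"pics/{n}.png",im[:,:,::-1])
cv2.imwrite("pics/both.png",np.hstack(ims)[:, :, :] if 0 else cv2.resize(np.hstack(ims),(800,300)))
E
```

```text
top {'vertical_fov': 42.95078926716873, 'cx': 255.99716952173327, 'cy': 194.42570772941758}
top cap_grip 0.77 320 217 [ 0.517 -0.096  0.155]
top tray_mid 0.72 290 157 [ 0.659 -0.064  0.006]
side {'vertical_fov': 50.31752926776591, 'cx': 251.76140736244713, 'cy': 198.1115909713231}
side cap_grip 0.63 226 228 [ 0.519 -0.103  0.155]
side tip_handle 0.68 206 180 [0.484 0.033 0.164]
side tray_mid 0.81 311 286 [ 0.66  -0.062  0.006]
```

View pics/top.png

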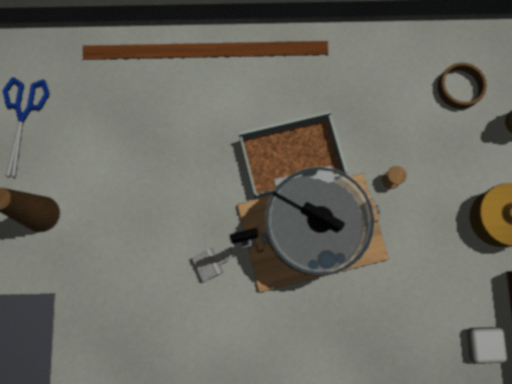

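View pics/side.png

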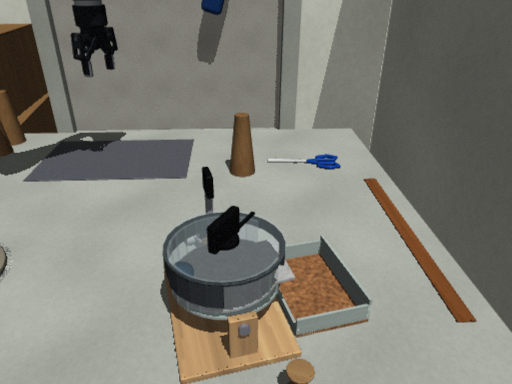

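The top view shows the drum at about (320,217), its pointer running to (273,193), the handle at (243,237) and the tray at (290,157). The side view agrees. The spout heads about 14° from world x, and the cap is off by about 0.85 rad.

```bash
python3 - <<'E'
from h import *
s=observe(); print(s["position"],np.round(s["tool_rot"],3).tolist(),s["ft_force"],s["time_s"])
im,dep=cams.get_image("top")
for r in cams.outline_of("top","cap_grip")[:1]:
    m=r["mask"]; vs,us=np.nonzero(m); print(r["p"],m.sum(),np.round(np.array(r["box"])*[512,384,512,384]))
dark=(im.max(2)<45); vs,us=np.nonzero(dark)
P=np.array([at("top",u,v,dep[v,u]) for u,v in zip(us,vs)])
k=(np.hypot(P[:,0]-.517,P[:,1]+.1)<.1)&(P[:,2]>.1)&(P[:,2]<.2)
Q=P[k]; print(len(Q),np.percentile(Q[:,2],[5,50,95]))
for lo,hi in [(.1,.15),(.16,.19)]:
    A=Q[(Q[:,2]>lo)&(Q[:,2]<hi)]
    if len(A)<8: continue
    c=A[:,:2].mean(0); w,V=np.linalg.eigh(np.cov(A[:,:2].T)); print(len(A),c,A.min(0),A.max(0),np.degrees(np.arctan2(V[1,1],V[0,1])),np.sqrt(w))
print("tip", atz("top",273,193,.132))
k=(np.hypot(P[:,0]-.485,P[:,1]-.033)<.045)&(P[:,2]>.17)
print(P[k].mean(0),k.sum(), P[k].min(0),P[k].max(0))
E
```

```text
[0.19415731 0.51452218 0.23122341] [[-0.936, 0.353, -0.0], [0.353, 0.936, -0.0], [0.0, -0.0, -1.0]] [ 0.05237515  0.34961525 -0.50816153] 0.4
0.75 9570 [319. 220. 112. 114.]Traceback (most recent call last):
  File "<stdin>", line 7, in <module>
  File "h.py", line 12, in at
    o,d=ray(cam,u,v); return o+d*depth
        ~~~^^^^^^^^^
  File "h.py", line 4, in ray
    c=cams.calibration(cam); f=192/np.tan(np.radians(c["vertical_fov"]/2))
ValueError: time passes only in moves, steps and waits
```

```bash
sed -i 's/^def ray/import functools\ncal=functools.lru_cache(cams.calibration)\ndef ray/; s/c=cams.calibration(cam); f/c=cal(cam); f/' h.py; cat h.py | head -8; python3 - <<'E'
from h import *
im,dep=cams.get_image("top")
dark=(im.max(2)<45); vs,us=np.nonzero(dark)
P=np.array([at("top",u,v,dep[v,u]) for u,v in zip(us,vs)])
k=(np.hypot(P[:,0]-.517,P[:,1]+.1)<.1)&(P[:,2]>.1)&(P[:,2]<.2)
Q=P[k]; print(len(Q),np.percentile(Q[:,2],[5,50,95]))
for lo,hi in [(.1,.15),(.16,.19)]:
    A=Q[(Q[:,2]>lo)&(Q[:,2]<hi)]
    if len(A)<8: continue
    c=A[:,:2].mean(0); w,V=np.linalg.eigh(np.cov(A[:,:2].T)); print(len(A),c,A.min(0),A.max(0),np.degrees(np.arctan2(V[1,1],V[0,1])),np.sqrt(w))
print("tip", atz("top",273,193,.132))
k=(np.hypot(P[:,0]-.485,P[:,1]-.033)<.045)&(P[:,2]>.17)
print(P[k].mean(0),k.sum(), P[k].min(0),P[k].max(0))
E
```

```text
import numpy as np, cv2
from rig import observe, cams, ticket
import functools
cal=functools.lru_cache(cams.calibration)
def ray(cam,u,v,T=None):
    c=cal(cam); f=192/np.tan(np.radians(c["vertical_fov"]/2))
    d=np.array([(u-c["cx"])/f,-(v-c["cy"])/f,-1.])
    M=np.linalg.inv(np.array(c["view"])) if "view" in c else T@np.array(c["tool_from_camera"])
974 [0.12744846 0.15160546 0.17483326]
479 [ 0.51081357 -0.07203423] [ 0.42953815 -0.12060111  0.10028354] [ 0.56694364 -0.00919902  0.14994628] 165.33723678189705 [0.03020287 0.03288527]
439 [ 0.51628321 -0.09686527] [ 0.49508814 -0.12796617  0.16015836] [ 0.5378063  -0.06496915  0.17720724] 58.961939988273684 [0.00424926 0.01954934]
tip [ 0.56293277 -0.02260583  0.132     ]
[0.48891307 0.026012   0.18440172] 228 [0.47957117 0.00604924 0.17042418] [0.49883073 0.04568323 0.18879363]
```

Request:
move_arm(jaw=[8.5,8.5,8.5,8.5,8.5,8.5,8.5,8.5,8.5,8.5,8.5,8.5], dp=[[-1,-1,0],[-2,-1.8,0],[-2.2,-2,0],[-2.2,-2,0],[-2.2,-2,0],[-2.2,-2,0],[-2.2,-2,0],[-2.2,-2,0],[-2.2,-2,0],[-2.2,-2,0],[-2.2,-2,0],[-2.2,-2,0]], turn=[[0,0,0],[0,0,0],[0,0,0],[0,0,0],[0,0,0],[0,0,0],[0,0,0],[0,0,0],[0,0,0],[0,0,0],[0,0,0],[0,0,0]])

```text
time_s: 1.55
position: [0.3479, 0.2117, 0.2315]
tool_rot: [[-0.936, 0.353, 0.0], [0.353, 0.936, 0.0], [-0.0, 0.0, -1.0]]
ft_force: [-0.5, 0.7, -0.1]
grip_width: 0.0852
gripper_force: 0.0
```

Request:
move_arm(jaw=[8.5,8.5,8.5,8.5,8.5,8.5,8.5,8.5,8.5,8.5,8.5,8.5], dp=[[-2.2,-2,0],[-2.2,-2,0],[-2.2,-2,0],[-2.2,-2,0],[-2.2,-2,0],[-2.2,-2,0],[-2.2,-2,0],[-2.2,-2,0],[-2.2,-2,0],[-2.2,-2,0],[-2.2,-2,0],[-2.54,-1.12,0]], turn=[[0,0,0],[0,0,0],[0,0,0],[0,0,0],[0,0,0],[0,0,0],[0,0,0],[0,0,0],[0,0,0],[0,0,0],[0,0,0],[0,0,0]])

```text
time_s: 2.55
position: [0.5162, -0.0998, 0.2315]
tool_rot: [[-0.935, 0.354, -0.0], [0.354, 0.935, -0.0], [-0.0, -0.0, -1.0]]
ft_force: [-0.0, 0.3, 0.1]
grip_width: 0.085
gripper_force: 0.0
```

Request:
move_arm(jaw=[8.5,8.5,8.5,8.5,8.5,8.5,8.5,8.5,8.5,8.5,8.5,8.5], dp=[[0,0,0],[0,0,0],[0,0,0],[0,0,0],[0,0,0],[0,0,0],[0,0,0],[0,0,0],[0,0,0],[0,0,0],[0,0,0],[0,0,0]], turn=[[0,0,0.12],[0,0,0.12],[0,0,0.12],[0,0,0.12],[0,0,0.12],[0,0,0.12],[0,0,0.12],[0,0,0.12],[0,0,0.12],[0,0,0.12],[0,0,0.12],[0,0,0.12]])

```text
time_s: 3.55
position: [0.5161, -0.0977, 0.2313]
tool_rot: [[0.234, 0.972, 0.0], [0.972, -0.234, -0.0], [-0.0, 0.0, -1.0]]
ft_force: [0.2, -0.4, -0.2]
grip_width: 0.0851
gripper_force: 0.0
```

Request:
move_arm(jaw=[8.5,8.5,8.5,8.5], dp=[[0,0,0],[0,0,0],[0,0,0],[0,0,0]], turn=[[0,0,0.11],[0,0,0.11],[0,0,0.09],[0,0,0]])

```text
time_s: 3.88
position: [0.5161, -0.0977, 0.2314]
tool_rot: [[0.517, 0.856, 0.0], [0.856, -0.517, -0.0], [0.0, 0.0, -1.0]]
ft_force: [-0.0, -0.4, -0.3]
grip_width: 0.0847
gripper_force: 0.0
```

```bash
cat > w.py <<'E'
from h import *
import sys
s=observe(); T=np.eye(4);T[:3,:3]=s["tool_rot"];T[:3,3]=s["position"]
print(s["time_s"],np.round(s["position"],4),np.round(s["tool_rot"],3).tolist(),np.round(s["q"],0),np.round(s["ft_force"],1))
im,dep=cams.get_image("wrist")
cv2.imwrite(sys.argv[1],im[:,:,::-1])
for q,z in [("cap_grip",.155),("tip_handle",.164)]:
    for p,u,v in px("wrist",q):
        o,d=ray("wrist",u,v,T); print(q,round(p,2),round(u),round(v),np.round(o+d*(z-o[2])/d[2],4))
vs,us=np.nonzero((im.max(2)<45)&(dep>0))
P=np.array([(lambda od:od[0]+od[1]*dep[v,u])(ray("wrist",u,v,T)) for u,v in zip(us,vs)])
for nm,c0,r,lo,hi in [("bar",(.516,-.097),.05,.162,.185),("pointer",(.516,-.097),.1,.125,.142),("handle",(.488,.028),.045,.175,.2)]:
    A=P[(np.hypot(*(P[:,:2]-c0).T)<r)&(P[:,2]>lo)&(P[:,2]<hi)]
    if len(A)<20: print(nm,len(A)); continue
    (cx,cy),wh,a=cv2.minAreaRect((A[:,:2]*1000).astype(np.float32))
    w,V=np.linalg.eigh(np.cov(A[:,:2].T)); print(nm,len(A),A.mean(0).round(4),(round(cx,1),round(cy,1)),np.round(wh,1),"axis",round(np.degrees(np.arctan2(V[1,1],V[0,1])),1))
E
python3 w.py pics/w1.png
```

```text
3.8833 [ 0.5161 -0.0977  0.2314] [[0.517, 0.856, 0.0], [0.856, -0.517, -0.0], [0.0, 0.0, -1.0]] [-24.  19.  78.   0.  82.   7.] [-0.  -0.4 -0.3]
cap_grip 0.8 254 207 [ 0.5164 -0.0997  0.155 ]
tip_handle 0.94 99 56 [0.489  0.0257 0.164 ]
bar 2341 [ 0.5195 -0.0941  0.1727] (518.0, -97.0) [69.4 13.9] axis 58.7
pointer 2110 [ 0.5279 -0.0793  0.1347] (535.4, -67.9) [109.4  42.2] axis 58.4
handle 2434 [0.4911 0.0266 0.184 ] (489.8, 26.9) [12.7 43.5] axis 102.7
```

View pics/w1.png

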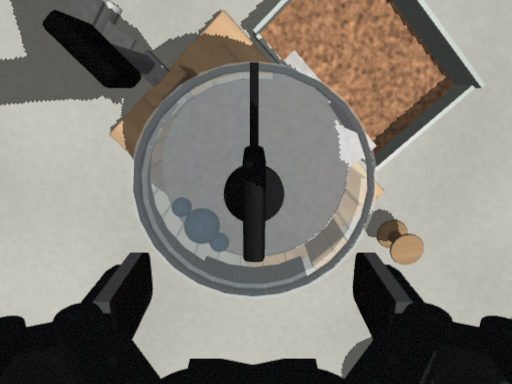

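The wrist view shows the bar centred at (254,207), vertical in the picture and straight between the fingers. The marbles lie at the rear, around (200,225). Next: down and grip.

Request:
move_arm(jaw=[8.5,8.5,8.5,8.5,8.5,8.5,8.5,8.5], dp=[[0.15,0.1,0.8],[0,0,1.6],[0,0,1.6],[0,0,1.6],[0,0,1.6],[0,0,1.2],[0,0,0.6],[0,0,0]], turn=[[0,0,0],[0,0,0],[0,0,0],[0,0,0],[0,0,0],[0,0,0],[0,0,0],[0,0,0]])

```text
time_s: 4.7
position: [0.5172, -0.0967, 0.1399]
tool_rot: [[0.513, 0.858, -0.003], [0.858, -0.513, 0.001], [-0.0, -0.003, -1.0]]
ft_force: [-0.3, -0.5, 0.5]
grip_width: 0.0848
gripper_force: 0.0
```

Request:
move_arm(jaw=[0,0,0,0,0,0,0,0,0,0,0,0], dp=[[0,0,0],[0,0,0],[0,0,0],[0,0,0],[0,0,0],[0,0,0],[0,0,0],[0,0,0],[0,0,0],[0,0,0],[0,0,0],[0,0,0]], turn=[[0,0,0],[0,0,0],[0,0,0],[0,0,0],[0,0,0],[0,0,0],[0,0,0],[0,0,0],[0,0,0],[0,0,0],[0,0,0],[0,0,0]], force=40)

```text
time_s: 5.7
position: [0.5177, -0.0969, 0.1417]
tool_rot: [[0.514, 0.858, 0.0], [0.858, -0.514, -0.0], [0.0, 0.0, -1.0]]
ft_force: [-3.4, 0.7, 5.3]
grip_width: 0.0137
gripper_force: 40.8
```

Request:
move_arm(jaw=[0,0,0,0,0,0,0,0,0,0,0,0], dp=[[0,0,0],[0,0,0],[0,0,0],[0,0,0],[0,0,0],[0,0,0],[0,0,0],[0,0,0],[0,0,0],[0,0,0],[0,0,0],[0,0,0]], turn=[[0,0,0.05],[0,0,0.09],[0,0,0.09],[0,0,0.09],[0,0,0.09],[0,0,0.09],[0,0,0.09],[0,0,0.09],[0,0,0.08],[0,0,0.05],[0,0,0],[0,0,0]])

```text
time_s: 6.7
position: [0.5182, -0.0976, 0.1417]
tool_rot: [[0.975, 0.22, 0.001], [0.22, -0.975, -0.001], [0.001, 0.002, -1.0]]
ft_force: [0.6, -3.7, 4.8]
grip_width: 0.0135
gripper_force: 40.7
```

Request:
move_arm(jaw=[8.5,8.5,8.5,8.5,8.5,8.5,8.5,8.5,8.5,8.5,8.5,8.5], dp=[[0,0,0],[0,0,0],[0,0,0],[0,0,0],[0,0,0],[0,0,-1.5],[0,0,-1.5],[0,0,-1.5],[0,0,-1.5],[0,0,-1.5],[0,0,-1.5],[0,0,0]], turn=[[0,0,0],[0,0,0],[0,0,0],[0,0,0],[0,0,0],[0,0,0],[0,0,0],[0,0,0],[0,0,0],[0,0,0],[0,0,0],[0,0,0]])

```text
time_s: 7.7
position: [0.5186, -0.0972, 0.2339]
tool_rot: [[0.976, 0.219, 0.005], [0.219, -0.976, -0.002], [0.004, 0.003, -1.0]]
ft_force: [-0.7, 0.2, 0.5]
grip_width: 0.0851
gripper_force: 0.0
```

```bash
python3 w.py pics/w2.png
```

```text
7.7 [ 0.5186 -0.0972  0.2339] [[0.976, 0.219, 0.005], [0.219, -0.976, -0.002], [0.004, 0.003, -1.0]] [-23.  19.  78.   0.  83.  54.] [-0.7  0.2  0.5]
cap_grip 0.59 249 204 [ 0.5177 -0.0951  0.155 ]
tip_handle 0.6 54 211 [0.4881 0.0286 0.164 ]
bar 2277 [ 0.5211 -0.0967  0.1727] (518.2, -97.5) [69.5 13.8] axis -167.6
pointer 2068 [ 0.5371 -0.0927  0.1347] (551.5, -89.2) [108.6  42.6] axis -167.6
handle 1718 [0.4919 0.0251 0.1836] (490.3, 26.8) [11.9 44. ] axis 102.2
```

View pics/w2.png

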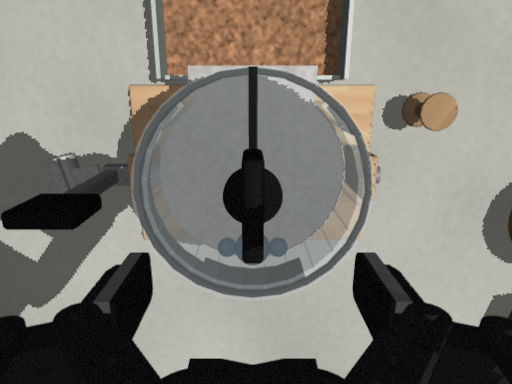

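The bar axis is at 12.4° and the handle normal at about 12.5°, so the cap is on the middle gate; the picture shows the pointer straight at the spout (253,75). Next I go behind the handle with closed fingers.

Request:
move_arm(jaw=[0,0,0,0,0,0,0,0,0,0,0,0], dp=[[-0.5,-1,0],[-1,-2.5,0],[-1,-2.5,0],[-1,-2.5,0],[-0.7,-2.5,0],[-0.3,-1.7,0],[0,0,0],[0,0,0],[0,0,0],[0,0,0],[0,0,0],[0,0,0]], turn=[[0,0,0],[0,0,0],[0,0,0],[0,0,0],[0,0,0],[0,0,0],[0,0,0],[0,0,0],[0,0,0],[0,0,0],[0,0,0],[0,0,0]])

```text
time_s: 8.85
position: [0.4463, 0.0166, 0.2311]
tool_rot: [[0.976, 0.218, -0.0], [0.218, -0.976, 0.0], [-0.0, -0.0, -1.0]]
ft_force: [-0.1, 0.3, -0.6]
grip_width: 0.0001
gripper_force: 0.0
```

Request:
move_arm(jaw=[0,0,0,0,0,0,0,0], dp=[[0,0,0.8],[0,0,1.6],[0,0,1.6],[0,0,1.6],[0,0,1.6],[0,0,1.2],[0,0,0.4],[0,0,0]], turn=[[0,0,0],[0,0,0],[0,0,0],[0,0,0],[0,0,0],[0,0,0],[0,0,0],[0,0,0]])

```text
time_s: 9.52
position: [0.4456, 0.0171, 0.1423]
tool_rot: [[0.976, 0.219, -0.002], [0.219, -0.976, 0.001], [-0.002, -0.001, -1.0]]
ft_force: [1.0, -0.0, 0.5]
grip_width: 0.0
gripper_force: 0.0
```

Request:
move_arm(jaw=[0,0,0,0,0,0,0,0,0,0,0,0], dp=[[0.3,0,0],[0.5,0,0],[0.5,0,0],[0.5,0,0],[0.3,0,0],[0.2,0,0],[0.2,0,0],[0.2,0,0],[0.2,0,0],[0.2,0,0],[0.2,0,0],[0.2,0,0]], turn=[[0,0,0],[0,0,0],[0,0,0],[0,0,0],[0,0,0],[0,0,0],[0,0,0],[0,0,0],[0,0,0],[0,0,0],[0,0,0],[0,0,0]])

```text
time_s: 10.52
position: [0.4783, 0.0245, 0.1434]
tool_rot: [[0.976, 0.219, -0.005], [0.219, -0.976, -0.001], [-0.005, -0.0, -1.0]]
ft_force: [-10.7, -3.5, 7.8]
grip_width: -0.0003
gripper_force: 5.8
```

Request:
move_arm(jaw=[0,0,0,0,0,0,0,0,0,0,0,0], dp=[[0.2,0,0],[0.2,0,0],[0.2,0,0],[0.2,0,0],[0.2,0,0],[0.2,0,0],[0.2,0,0],[0.2,0,0],[0.2,0,0],[0.2,0,0],[0.2,0,0],[0.2,0,0]], turn=[[0,0,0],[0,0,0],[0,0,0],[0,0,0],[0,0,0],[0,0,0],[0,0,0],[0,0,0],[0,0,0],[0,0,0],[0,0,0],[0,0,0]])

```text
time_s: 11.52
position: [0.5005, 0.0299, 0.1418]
tool_rot: [[0.976, 0.219, -0.009], [0.219, -0.976, -0.0], [-0.009, -0.002, -1.0]]
ft_force: [-10.8, -3.3, -3.3]
grip_width: -0.0005
gripper_force: 4.6
```

Request:
move_arm(jaw=[0,0,0,0,0,0,0,0], dp=[[0.2,0,0],[0.2,0,0],[0.2,0,0],[0.2,0,0],[0.2,0,0],[0.2,0,0],[0.2,0,0],[0.1,0,0]], turn=[[0,0,0],[0,0,0],[0,0,0],[0,0,0],[0,0,0],[0,0,0],[0,0,0],[0,0,0]])

```text
time_s: 12.18
position: [0.5156, 0.0334, 0.142]
tool_rot: [[0.976, 0.219, -0.008], [0.219, -0.976, 0.0], [-0.008, -0.002, -1.0]]
ft_force: [-10.1, -1.7, -1.4]
grip_width: 0.0002
gripper_force: 3.9
```

```bash
cat > t.py <<'E'
from h import *
import sys
o=[]
for n in ["top","side"]:
    im,d=cams.get_image(n); o.append(cv2.resize(im[100:300,190:390] if n=="top" else im[150:384,130:390],(400,400) if n=="top" else (400,360),interpolation=2)[:360,:,::-1])
    for q in ["small1_center","large_center"]: print(n,q,[(round(p,2),round(u),round(v)) for p,u,v in px(n,q)])
cv2.imwrite(sys.argv[1],np.hstack(o))
E
python3 t.py pics/t1.png
```

```text
top small1_center [(0.46, 272, 136)]
top large_center [(0.56, 302, 130), (0.37, 313, 191)]
side small1_center [(0.44, 331, 269)]
side large_center []
```

View pics/t1.png

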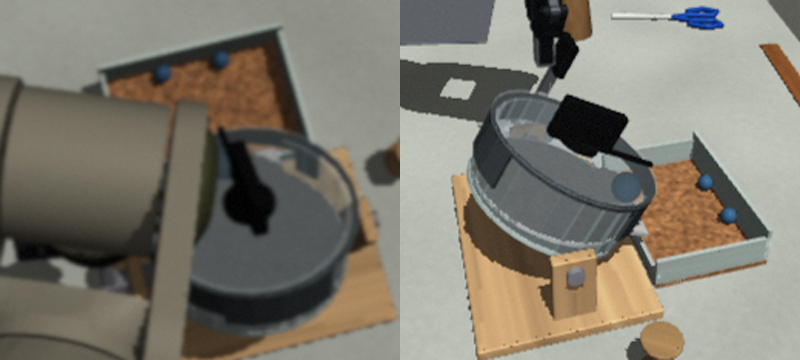

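Both small marbles lie in the tray (crop at (163,73) and (221,60)), and the large one is held at the gate. I back off and check the cap.

Request:
move_arm(jaw=[0,0,0,0,0,0,0,0,0,0,0,0], dp=[[-0.5,0,0],[-1,0,0],[-1.5,0,0],[-1.5,0,0],[-1.5,0,0],[-1,0,-1],[0,0,-2],[0,0,-2.5],[-1.5,-1.5,-2.5],[-2,-2,-2],[-2,-2,-1],[-1,-1,0]], turn=[[0,0,0],[0,0,0],[0,0,0],[0,0,0],[0,0,0],[0,0,0],[0,0,0],[0,0,0],[0,0,0],[0,0,0],[0,0,0],[0,0,0]])

```text
time_s: 13.48
position: [0.371, 0.0682, 0.2553]
tool_rot: [[0.976, 0.22, 0.005], [0.22, -0.976, -0.0], [0.004, 0.001, -1.0]]
ft_force: [1.0, -0.0, 0.3]
grip_width: -0.0001
gripper_force: 0.0
```

Request:
move_arm(jaw=[0,0,0,0,0,0], dp=[[-2,-2.5,0],[-2,-2.5,0],[-2,-2.5,0],[-1,-2,0],[0,0,0],[0,0,0]], turn=[[0,0,0],[0,0,0],[0,0,0],[0,0,0],[0,0,0],[0,0,0]])

```text
time_s: 13.98
position: [0.2829, 0.145, 0.2531]
tool_rot: [[0.975, 0.221, 0.001], [0.221, -0.975, -0.0], [0.001, 0.0, -1.0]]
ft_force: [0.0, 0.5, -0.2]
grip_width: 0.0002
gripper_force: 0.0
```

```bash
python3 t.py pics/t2.png; python3 - <<'E'
from h import *
im,dep=cams.get_image("top")
vs,us=np.nonzero((im.max(2)<45)&(dep>0))
P=np.array([at("top",u,v,dep[v,u]) for u,v in zip(us,vs)])
a=np.radians(12.5);u=np.array([np.cos(a),np.sin(a)]);n=np.array([-u[1],u[0]])
r=(P[:,:2]-[.518,-.097]); X=r@u; Y=r@n
k=(X>-.02)&(X<.15)&(abs(Y)<.06)&(P[:,2]>.06)
for t in (.5,.55):
    z=P[:,2]-.065; xb=X*np.cos(t)-z*np.sin(t); zb=X*np.sin(t)+z*np.cos(t)
    b=k&(zb>.095)&(zb<.115)&(abs(xb)<.05)&(abs(Y)<.03)
    print(t,b.sum(),"cap angle deg",np.degrees(np.arctan(np.polyfit(xb[b],Y[b],1)[0])))
E
```

```text
top small1_center [(0.47, 268, 139)]
top large_center []
side small1_center [(0.4, 331, 268)]
side large_center []
0.5 367 cap angle deg 0.5894404620473294
0.55 358 cap angle deg 0.7245609208110272
```

View pics/t2.png

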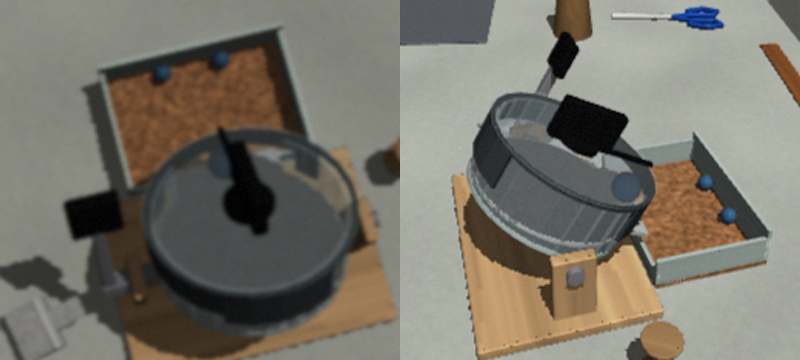

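The picture shows both small marbles at rest in the tray, the large one behind the gate at (220,160), and the cap within 1° of the middle gate. The robot is clear of everything.

```bash
python3 -c "
from rig import ticket
print(ticket.close_job())"
```

```text
the job is handed in; nothing more can be done
None
```

The job is handed in: both small marbles are in the tray, the large one is still in the tipped drum, the cap is within 1° of the middle gate, and the arm was clear at about 14 s of the 53 s allowed.

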